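# Refit the filter cover on the bench air unit

## Task

Draw the blue filter cover out of the white storage rack by its yellow pull tab, set it down flat on the bench and let go. Then take it by its white grip bar, tilt it, hook its steel lip under the orange ledge of the air filter unit, and, still keeping hold of it, swing it down until it sits fully home and level in the unit with the tab in its pocket; do not let it drop shut. Let go, and leave the other things on the bench where they are.

Things in the scene. Friction and masses are not known exactly. Their poses are not given: they have to be found in the camera images.
- cover: The loose cover: blue plate 147 mm long (x), 110 wide (y), 8 thick, with lip, tab and grip bar; about 0.25 kg. Origin: on its underside, middle of its width, where x = 0; x points to the lip, z up out of its top (same axes for its points). Plate spans x = -75 to +72 mm. At the start it lies flat in the rack, lip inside, 8 mm above the bench.
- cover_grip (a point): Centre of the white grip bar standing on the cover's top: x = -10 mm, 23 mm above the cover's underside. The bar runs across the cover (along y): 60 mm long, 12 mm wide in x, 30 mm high (its top 38 mm above the underside). In the rack it is under the roof and cannot be taken.
- cover_tab (a point): Centre of the yellow pull tab at the cover's end away from the lip: x = -92.5 mm, 9 mm above the underside. The tab spans x = -110 to -75 mm, is 30 mm wide (y) and 10 mm thick (4 to 14 mm above the underside). At the start it sticks out of the rack's mouth, clear of the rack's board.
- cover_lip (a point): Middle of the bottom edge of the tip of the cover's steel lip: x = +89 mm, at the level of the underside. The lip is 5 mm thick, 90 mm wide, flush with the underside, and sticks 17 mm out of the plate's end.
- unit_seat (a point): Point on the seat of the fixed white air filter unit, 70 mm above the bench, where the seated cover's origin belongs; x to the orange ledge, y across, z up, as on the seated cover. Seat: flat margins round the open filter well. Side rims 8 mm high, inner faces at y = +/-59 mm. Unit's outside: x = -126 to +102, y = -68 to +68 mm. The cover cannot go in flat: lip first, tilted 0.15 to 0.3 rad.
- unit_ledge (a point): Middle of the lower front edge of the unit's orange ledge, under which the lip goes: at x = 79 mm, 14 mm above the seat (axes as unit_seat). The ledge is 6 mm thick and overhangs 13 mm, to a wall whose inner face is at x = 92 mm; the seated lip's tip is at x = 89 mm, so 10 mm under the ledge.
- unit_pocket (a point): Middle of the pocket for the tab at the unit's other end, at seat level, x = -99.5 mm (axes as unit_seat). Two grey blocks, 14 mm higher than the seat, begin at x = -79 mm and leave a pocket 38 mm wide, closed at x = -120 mm by a wall as high. No room for fingers beside the tab there.
- rack_mouth (a point): Middle of the front edge of the floor board of the fixed white storage rack, on the board's top, 8 mm above the bench; x points into the rack: draw the cover out along -x. Open only here: 136 mm wide inside, 166 mm deep overall; clear roof from 10 mm behind the mouth, underside 56 and top 62 mm above the bench.
- tip_box: Pink pipette tip box with pale lid, 85 x 120 x 62 mm, standing on the rack's roof, bystander; origin at the centre of its underside.
- tip_box2: Violet pipette tip box with pale lid, 85 x 120 x 62 mm, on the bench, bystander; origin at the centre of its underside.
- orange_rack: Orange tube rack, 95 x 139 x 30 mm, bystander; origin at the centre of its underside.
- green_rack: Green tube rack, 81 x 124 x 30 mm, bystander; origin at the centre of its underside.
- yellow_rack: Small yellow tube rack, 52 x 110 x 30 mm, bystander; origin at the centre of its underside.
- bottle: White plastic bottle with blue cap, 60 mm across, 140 mm tall, bystander; origin at the centre of its underside.
Things that resemble listed ones, but are neither listed nor needed, are in the scene too. Of the things that look like the cover, the smaller one is meant.

How it is judged (in metres and radians):
On the way, in this order (a step that is already met when the one before it is completed fails the run):
1. the cover is out of the rack, lying flat on the bench top, let go (height (world z) of cover_lip below 0.005 m and height (world z) of cover_tab below 0.014 m and angle between cover's own z axis and vertical below 0.04 rad and contact force between the fingers and cover below 0.05 N), for 0.2 s.
2. the lip is under the unit's ledge while the cover is still tilted (more than 0.06 rad) (x of cover_lip in the frame of unit_seat above 0.08 m and z of cover_lip in the frame of unit_seat between -0.004 and 0.01 m and y of cover_lip in the frame of unit_seat between -0.015 and 0.015 m and angle between cover's own z axis and vertical above 0.06 rad), for 0.1 s.
3. the tab end is down to within 7 mm of home with the gripper still on the cover (x of cover_lip in the frame of unit_seat above 0.08 m and z of cover_tab in the frame of unit_seat below 0.016 m and contact force between the fingers and cover above 0.3 N), for 0.05 s.
At the end, for the whole second after the job is handed in: The cover sits in the air unit, level within 0.03 rad and right way up, lip and tab ends both within 3 mm of the seated height, lip tip at least 3 mm under the ledge (beyond x = 82 mm), tab in its pocket (within 8 mm of the middle), released and at rest (x of cover_lip in the frame of unit_seat above 0.082 m and z of cover_lip in the frame of unit_seat between -0.003 and 0.003 m and z of cover_tab in the frame of unit_seat between 0.006 and 0.012 m and y of cover_tab in the frame of unit_seat between -0.008 and 0.008 m and angle between cover's own z axis and vertical below 0.03 rad and contact force between the fingers and cover below 0.05 N and linear speed of cover below 0.02 m/s); the robot touches nothing.
It fails at once if a bystander (tube rack, tip box or bottle) is moved more than 30 mm (distance of any of orange_rack, green_rack, yellow_rack, tip_box, tip_box2, bottle from where it was at the start of the episode above 0.03 m).
It also fails if it takes over 58 s, if anything falls off the work surface, if the arm or the gripper's body presses on something with over 40 N, if the wrist force passes 120 N, or if a joint passes its speed limit or range.

## Robot

A 7-joint arm with a two-finger parallel gripper is mounted at the origin on the work surface. World frame = base frame: x ahead of the robot, y to its left, z up, the work surface at z = 0. Lengths are in mm, angles in rad, forces in N, time in s.
With the tool pointing down it reaches from about 400 to 875 mm from the base axis. Payload 6.5 kg.
Tool frame: the origin (TCP) lies midway between the tips of the shut fingers; the grasp point (between the pads) lies 19 mm behind it; z points along the fingers, y is the line along which they close (so a half turn about z gives the same grasp; the last joint's range is limited). The gripper opens to 85 mm and grips with 20 to 120 N. Pads are 22 mm wide; open, the fingers measure 114 mm over their backs; the gripper's body (76 mm by 85 mm) begins 54 mm behind the grasp point. The pads swing forward as they close: fully open they stand 13 mm farther back than shut.
Start: joints at [1.194, 0.536, -0.004, 1.538, 0.003, 1.067, -0.071], TCP at [198.779, -618.851, 231.29] pointing down, gripper open.
Joint ranges: [-2.7, 2.7], [-0.37, 2.16], [-1.27, 1.26], [0.24, 2.4], [-1.31, 4.45], [0.19, 1.91], [-2.76, 2.76]. Speed limits (rad/s): [2.39, 2.39, 3.14, 3.14, 3.14, 3.14, 3.14].

## Interface

Orientations are given as a rotation vector (axis times angle).
In Python, from plant import readout, grab_frame, order gives the robot as it stands.
- The arm moves only by the tool apply_moves, never from a script. Its argument "targets" is a list that holds one entry, the list of rows, each a list of 7 numbers: the shift along the tool's x, y, z in units of 50 mm (1.0 is 50 mm), then the turn, a rotation vector about the tool's x, y, z in units of 8 degrees (1.0 is 8 degrees), then the gripper's target within -1 to 1 (fully open at 1, half-way at 0, shut at -1). A call has exactly 5 rows; each row is the pose to reach, as a shift and turn from the pose commanded when the call began, along the tool's axes at that moment; what a row does not reach only later rows make up. A row lasts 1/10 s, in which the tool goes at most 50 mm and 8.59 degrees, less where a joint would pass 70% of its speed; a pose out of reach is approached as far as the arm can. A call with a gripper value outside its range is refused whole. The fingers move at their own pace and stop on an object; "newtons" is the grip in N (left out, the last holds). Time passes only in rows, so rows that repeat a pose let the fingers close, or fill a call up. It gives the time, the measured TCP pose, the force, the opening and the grip force at its end, in the units of the state.
- readout.state(): the state, without advancing time (a new reading comes with each control period).
- grab_frame(name): name is "scene" or "top" or "wrist"; returns a dict with "pixels" (400x640x3 uint8, blue, green, red), "K" (3x3 intrinsics, pixels), "R" (3x3) and "t" (3): a world point X has camera coordinates R X + t. Camera axes: x right, y down, z forward; pixel columns grow to the right and rows downward; lengths in mm; the calibration is good to about 2 mm. A picture is of the moment at which its call begins. There is no depth.
- order.close_job(): hands the job in; it is judged then, once.
The state is a dict: "clock": time; "joint_pos": joint angles; "dq": joint speeds; "joint_torque": joint torques, N m; "tcp_pos": TCP position; "orientation": TCP orientation; "contact_force": force on the tool from outside, world axes, zero at the start; "torque": the same for the moment, N m; "finger_gap": opening from 0.0 (shut) to 1.0 (fully open); "grasp_force": force on a finger pad.
Only numpy, scipy, OpenCV 4.12 (cv2) and the standard library are available. Lean on these libraries where they do the work, as an engineer would, in place of code of your own. Each camera call takes 0.05 s, during which the arm holds its last target. There are 200 camera calls.

## Working session

There is one attempt and no reset: what is moved stays moved. The work goes in short steps, Python scripts to look and compute and a tool call to move; the robot and the scene stay as the last step left them, time stands still between calls to the robot, and variables do not carry over. Pictures are saved under pics/ and viewed, at most 10 in all, crops included, and the job is handed in when it is done.

Besides the shell and the picture viewer there is one more tool, called after ">>>" as name(argument=value, ...), one argument or row to a line, values as JSON. apply_moves: Moves the arm, as the interface text tells. Its arguments: {"type":"object","properties":{"targets":{"type":"array","items":{"type":"array","items":{"type":"array","items":{"type":"number"}}}},"newtons":{"type":"number"}},"required":["targets"]}

```bash
mkdir -p pics; ls
python3 - <<'E'
from plant import readout, grab_frame
import cv2,numpy as np,pickle
print(readout.state())
for n in("scene","top"):
    f=grab_frame(n);cv2.imwrite(f"pics/{n}0.png",f["pixels"]);pickle.dump(f,open(f"{n}0.pkl","wb"));print(n,f["K"],f["R"],f["t"])
E
```

```text
pics
{'clock': 0.0, 'joint_pos': array([ 1.19378454,  0.53720181, -0.00443293,  1.53885366,  0.00262032,
        1.0672903 , -0.07119081]), 'dq': array([ 2.03236469e-03, -1.14707733e-03, -8.59429830e-05, -3.19429232e-04,
       -5.88127967e-04, -4.92371299e-04, -3.98922875e-04]), 'joint_torque': array([-4.27223149e-04, -5.83407676e+01,  1.04812637e+00, -2.59102017e+01,
        1.22067280e-02,  9.55279043e-03,  1.88881636e-06]), 'tcp_pos': array([ 198.5739567 , -618.27071556,  230.39764066]), 'orientation': array([-3.10203495e+00, -4.86129910e-01,  6.53816175e-04]), 'contact_force': array([-1.0498081 , -0.01344575, -0.27729048]), 'torque': array([ 0.02131427,  0.0156896 , -0.04387485]), 'grasp_force': 0.0, 'finger_gap': 0.9999467730932381}
scene [[444.2261971    0.         324.76018538]
 [  0.         444.2261971  199.45740009]
 [  0.           0.           1.        ]] [[ 0.49477139  0.8689606  -0.01042792]
 [ 0.63567585 -0.37007293 -0.67746752]
 [-0.59255168  0.32856277 -0.73547877]] [-277.71075615 -280.27225823 1882.61816337]
top [[431.52601171   0.         316.19009015]
 [  0.         431.52601171 197.36175896]
 [  0.           0.           1.        ]] [[-0.02401418 -0.99967284 -0.00880574]
 [-0.98464771  0.02517475 -0.17272843]
 [ 0.1728936   0.00452262 -0.98493012]] [  18.19385492  535.77842315 1246.36215402]
```

View pics/scene0.png

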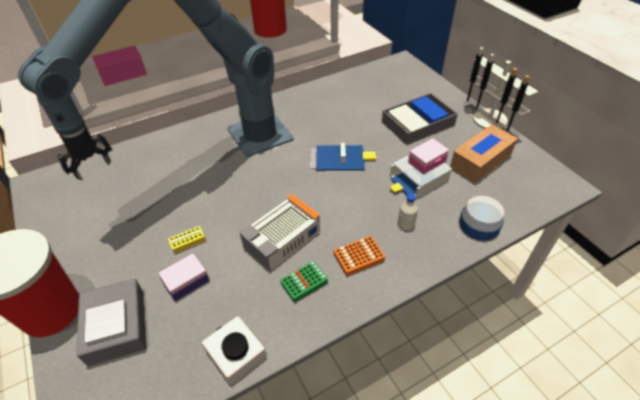

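View pics/top0.png

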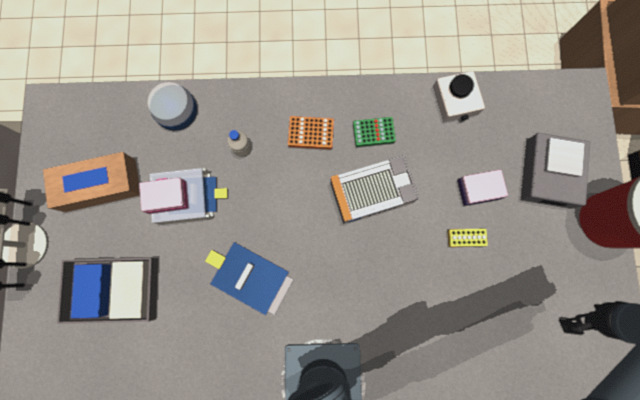

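The scene view shows the unit at about (282,230), with its orange ledge at (303,207). It also shows the rack at (420,172) with the yellow tab at (397,188), and the decoy cover at (340,157). In the top view the tab is at (221,193), the ledge at (343,205), the pocket end at (403,180) and the bottle at (237,142).

```bash
cat > h.py <<'E'
import numpy as np,cv2,pickle
from scipy.spatial.transform import Rotation as Rot
def ray(f,uv):
    d=f["R"].T@np.linalg.inv(f["K"])@np.array([uv[0],uv[1],1.]);return -f["R"].T@f["t"],d/np.linalg.norm(d)
def onz(f,uv,z):
    c,d=ray(f,uv);return c+d*(z-c[2])/d[2]
def tri(*fu):
    A=np.zeros((3,3));b=np.zeros(3);L=[]
    for f,uv in fu:
        c,d=ray(f,uv);P=np.eye(3)-np.outer(d,d);A+=P;b+=P@c;L.append((P,c))
    X=np.linalg.solve(A,b);return X,[float(np.linalg.norm(P@(X-c))) for P,c in L]
def proj(f,X):
    p=f["K"]@(f["R"]@np.asarray(X,float)+f["t"]);return p[:2]/p[2]
def blobs(f,lo,hi,amin=15,roi=None):
    m=cv2.inRange(cv2.cvtColor(f["pixels"],cv2.COLOR_BGR2HSV),np.array(lo),np.array(hi))
    if roi: k=np.zeros_like(m);k[roi[1]:roi[3],roi[0]:roi[2]]=255;m&=k
    out=[]
    for c in cv2.findContours(m,cv2.RETR_EXTERNAL,cv2.CHAIN_APPROX_NONE)[0]:
        M=cv2.moments(c)
        if M["m00"]>=amin: out.append((M["m00"],(M["m10"]/M["m00"],M["m01"]/M["m00"]),cv2.minAreaRect(c)))
    return sorted(out,key=lambda o:-o[0])
YEL=((22,120,120),(34,255,255));ORA=((6,130,120),(18,255,255));BLU=((100,120,50),(125,255,255))
E
python3 - <<'E'
from h import *
np.set_printoptions(precision=1,suppress=True)
s=pickle.load(open("scene0.pkl","rb"));t=pickle.load(open("top0.pkl","rb"))
for n,c,rs,rt in(("tab",YEL,(385,175,410,200),(210,180,235,205)),("ledge",ORA,(280,190,325,225),(325,170,360,225))):
    a=blobs(s,*c,roi=rs)[0];b=blobs(t,*c,roi=rt)[0];print(n,a[0],a[1],b[0],b[1],b[2]);print(tri((s,a[1]),(t,b[1])))
    print("axis corners z17/90",[onz(t,p,17 if n=="tab" else 90) for p in cv2.boxPoints(b[2])])
print("bottle cap",tri((s,(411,199)),(t,(235,134))))
print("unit pocket end",onz(t,(403,180),84))
E
```

```text
tab 57.5 (395.7101449275362, 187.53623188405794) 90.0 (220.4111111111111, 193.09814814814814) ((220.5, 193.5), (9.0, 11.0), 90.0)
(array([562.6, 300.1,  15. ]), [0.19044725196784423, 0.19044725196787834])
axis corners z17/90 [array([575.4, 316.3,  17. ]), array([574.5, 282.4,  17. ]), array([546.4, 282. ,  17. ]), array([547.2, 315.9,  17. ])]
ledge 198.0 (303.0353535353535, 206.26262626262627) 296.5 (340.3664980326026, 197.70264193367058) ((340.401123046875, 197.69247436523438), (45.901371002197266, 7.616227626800537), 72.18110656738281)
(array([527.4, -64.6,  82.6]), [1.0288109538362804, 1.0288109538362458])
axis corners z17/90 [array([587.7, -36.3,  90. ]), array([594.1, -57.7,  90. ]), array([464.7, -93.8,  90. ]), array([458.5, -72.8,  90. ])]
bottle cap (array([713.7, 235.3, 129. ]), [1.454381838302788, 1.4543818383026677])
unit pocket end [ 574.6 -250.3   84. ]
```

Run:
```python
from plant import grab_frame
import cv2,pickle
t=pickle.load(open("top0.pkl","rb"))["pixels"]
a=cv2.resize(t[150:240,130:250],None,fx=5,fy=5,interpolation=cv2.INTER_CUBIC)[:, :600]
b=cv2.resize(t[145:230,320:430],None,fx=5,fy=5,interpolation=cv2.INTER_CUBIC)
import numpy as np
b=cv2.resize(t[150:230,325:425],(400,320),interpolation=cv2.INTER_CUBIC);a=cv2.resize(t[155:235,135:235],(400,320),interpolation=cv2.INTER_CUBIC)
cv2.imwrite("pics/crop.png",np.hstack([a,b]))
```

```text
(no output)
```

View pics/crop.png

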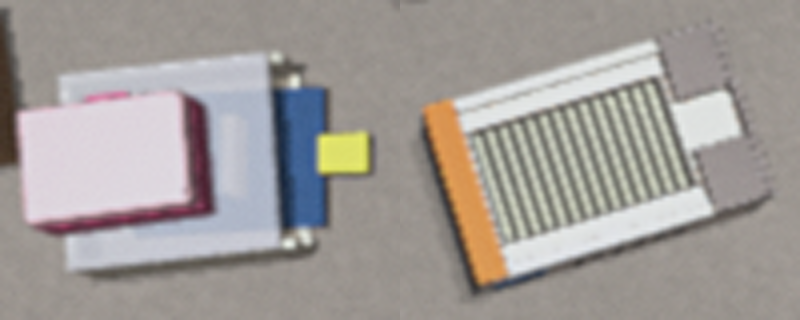

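The left half of the crop shows the rack, with the tab centred at about (345,152) and the blue plate edge just outside the mouth. The right half shows the unit: orange ledge on the left, tab pocket on the right at about (707,117). Next I check how the wrist camera sits and plan a hop over the unit.

```bash
cat >> h.py <<'E'
def down(yaw_deg,tilt=None):
    "tool pointing down, tool y at yaw_deg in world"
    a=np.radians(yaw_deg);y=np.array([np.cos(a),np.sin(a),0]);z=np.array([0,0,-1.]);return np.column_stack([np.cross(y,z),y,z])
def plan(P,R):
    "shift/turn numbers (move units) from the measured pose to P,R"
    from plant import readout
    s=readout.state();R0=Rot.from_rotvec(s["orientation"]).as_matrix()
    d=R0.T@(np.asarray(P,float)-s["tcp_pos"])/50;w=Rot.from_matrix(R0.T@R).as_rotvec()/np.radians(8)
    print("clock",round(s["clock"],2),"tcp",s["tcp_pos"].round(1),"gap",round(s["finger_gap"],3),"gf",round(s["grasp_force"],1));print("shift",d.round(3),"turn",w.round(3));return d,w
E
python3 - <<'E'
from h import *
from plant import readout,grab_frame
np.set_printoptions(precision=3,suppress=True)
f=grab_frame("wrist");s=readout.state();R0=Rot.from_rotvec(s["orientation"]).as_matrix()
print(f["K"]);print("cam in tool",R0.T@(-f["R"].T@f["t"]-s["tcp_pos"]));print(R0.T@f["R"].T)
plan([540,-170,330],down(-75))
E
```

```text
[[322.401   0.    319.89 ]
 [  0.    322.401 202.368]
 [  0.      0.      1.   ]]
cam in tool [  68.103    0.736 -142.641]
[[ 0.001 -0.963 -0.269]
 [ 1.     0.     0.001]
 [-0.001 -0.269  0.963]]
clock 0.15 tcp [ 198.6 -618.4  230.6] gap 1.003 gf 0.0
shift [ 9.244 -6.452 -1.98 ] turn [-0.009  0.001  0.352]
```

Run:
```python
from h import *
plan([590,-145,235],down(-75))
```

```text
clock 0.15 tcp [ 198.6 -618.4  230.6] gap 1.003 gf 0.0
shift [10.349 -6.62  -0.08 ] turn [-0.009  0.001  0.352]
```

>>> apply_moves(
  targets=[
    [[0.5, -0.3, 0, 0, 0, 0, 1], [1.2, -0.8, 0, 0, 0, 0, 1], [2.0, -1.3, 0, 0, 0, 0, 1], [2.8, -1.8, 0, 0, 0, 0.2, 1], [3.6, -2.3, 0, 0, 0, 0.3, 1]],
  ],
)

```text
clock: 0.65
tcp_pos: [335.8, -452.7, 231.2]
orientation: [-3.113, -0.419, 0.0]
contact_force: [1.1, 0.2, -0.4]
finger_gap: 0.999
grasp_force: 0.0
```

>>> apply_moves(
  targets=[
    [[0.8, -0.5, 0, 0, 0, 0, 1], [1.6, -1.0, 0, 0, 0, 0, 1], [2.4, -1.5, 0, 0, 0, 0, 1], [3.2, -2.0, 0, 0, 0, 0, 1], [4.0, -2.5, 0, 0, 0, 0, 1]],
  ],
)

```text
clock: 1.15
tcp_pos: [495.5, -279.1, 231.2]
orientation: [3.113, 0.421, -0.0]
contact_force: [-0.3, -1.5, -0.2]
finger_gap: 1.001
grasp_force: 0.0
```

Run:
```python
from h import *
plan([590,-145,235],down(-75))
```

```text
clock 1.15 tcp [ 495.5 -279.1  231.2] gap 1.001 gf 0.0
shift [ 2.535 -2.083 -0.076] turn [0.    0.002 0.05 ]
```

>>> apply_moves(
  targets=[
    [[0.8, -0.7, 0, 0, 0, 0, 1], [1.6, -1.4, 0, 0, 0, 0, 1], [2.3, -1.9, 0, 0, 0, 0, 1], [2.5, -2.0, 0, 0, 0, 0, 1], [2.5, -2.0, 0, 0, 0, 0, 1]],
  ],
)

```text
clock: 1.65
tcp_pos: [589.6, -148.3, 230.9]
orientation: [-3.111, -0.428, -0.0]
contact_force: [0.4, 0.5, -0.1]
finger_gap: 1.001
grasp_force: 0.0
```

Run:
```python
from h import *
from plant import grab_frame
f=grab_frame("wrist");pickle.dump(f,open("w1.pkl","wb"));cv2.imwrite("pics/w1.png",f["pixels"])
plan([585,290,235],down(3))
plan([640,-200,260],down(-75))
```

```text
clock 1.7 tcp [ 588.3 -151.1  230.8] gap 1.004 gf 0.0
shift [ 2.29  -8.519 -0.086] turn [-5.000e-03  7.000e-03 -9.691e+00]
clock 1.7 tcp [ 588.3 -151.1  230.8] gap 1.004 gf 0.0
shift [ 0.735  1.219 -0.584] turn [0.    0.008 0.059]
```

View pics/w1.png

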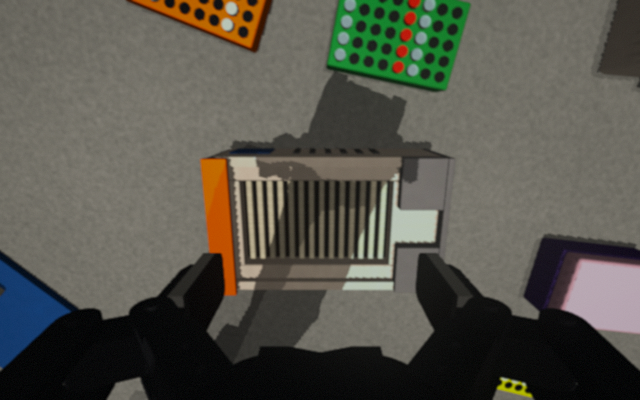

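The unit is whole in view. The orange ledge front edge runs (227,157)–(238,293), the pocket patch is about (396–440, 210–243), and the grey blocks start at column 400 or so. I'll take a second view from a shifted place on the way.

>>> apply_moves(
  targets=[
    [[-0.2, -0.5, 0, 0, 0, 0, 1], [-0.4, -1.2, 0, 0, 0, 0, 1], [-0.6, -1.8, 0, 0, 0, 0, 1], [-0.6, -2.0, 0, 0, 0, 0, 1], [-0.6, -2.0, 0, 0, 0, 0, 1]],
  ],
)

```text
clock: 2.2
tcp_pos: [532.2, -63.3, 231.5]
orientation: [3.113, 0.42, -0.0]
contact_force: [0.2, 0.4, 0.3]
finger_gap: 0.997
grasp_force: 0.0
```

Run:
```python
from h import *
from plant import grab_frame
f=grab_frame("wrist");pickle.dump(f,open("w2.pkl","wb"));g=f["pixels"]
w1=pickle.load(open("w1.pkl","rb"))
a=cv2.resize(w1["pixels"][140:310,190:470],(784,476),interpolation=cv2.INTER_CUBIC)[:290]
c=[proj(f,(555,-150,80))];print(c)
u,v=(int(x) for x in c[0]);b=cv2.resize(g[max(0,v-85):v+85,max(0,u-140):u+140],None,fx=2.8,fy=2.8,interpolation=cv2.INTER_CUBIC)[:290,:784]
b=cv2.copyMakeBorder(b,0,0,0,784-b.shape[1],cv2.BORDER_CONSTANT);print(max(0,u-140),max(0,v-85));cv2.imwrite("pics/pair.png",np.vstack([a,b]))
plan([590,285,235],down(3))
```

```text
[array([414.23184202, 189.08064439])]
274 104
clock 2.25 tcp [532.9 -64.5 231.5] gap 1.0 gf 0.0
shift [ 2.947 -6.441 -0.077] turn [ 8.000e-03  5.000e-03 -9.712e+00]
```

View pics/pair.png

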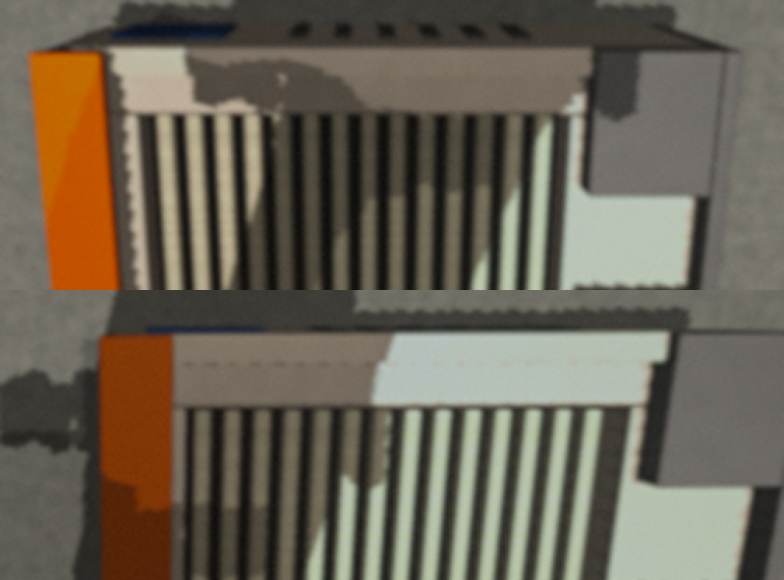

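View 1 is the top half and view 2 the bottom half. The ledge outer and inner top corners are at crop (31,53)/(102,52) and (100,47)/(172,45), and the block's pocket corner is at (592,194) and (659,196). I triangulate these.

Run:
```python
from h import *
np.set_printoptions(precision=1,suppress=True)
w1=pickle.load(open("w1.pkl","rb"));w2=pickle.load(open("w2.pkl","rb"))
p1=lambda c:np.array([190,140])+np.array(c)/2.8-.32
p2=lambda c:np.array([274,104])+np.array(c)/2.8-.32
F={"ledge_out(102,-68,90)":((31,53),(100,47)),"ledge_in(79,-68,90)":((102,52),(172,45)),"blk_pocket(-79,-19,84)":((592,194),(659,196)),"blk_out(-79,-68,84)":((596,50),(677,42)),"wellcorner":((565,113),(634,118))}
for k,(a,b) in F.items(): print(k,*tri((w1,p1(a)),(w2,p2(b))))
# planes
L1=[onz(w1,p1((31,53)),90),onz(w1,p1((102,52)),90),onz(w1,(238.5,293),90)];print("w1 z90",L1)
L2=[onz(w2,p2((100,47)),90),onz(w2,p2((172,45)),90)];print(L2)
B=[onz(w1,p1((592,194)),84),onz(w2,p2((659,196)),84),onz(w1,p1((596,50)),84),onz(w2,p2((677,42)),84)];print("z84",B)
# orange edge lines: front edge of ledge = right boundary of orange per row
for w,(u0,u1,v0,v1) in((w1,(195,250,162,285)),(w2,(300,345,125,215))):
    m=cv2.inRange(cv2.cvtColor(w["pixels"],cv2.COLOR_BGR2HSV),np.array((5,150,50)),np.array((20,255,255)))[:, :u1]
    P=[];Q=[]
    for v in range(v0,v1,3):
        r=np.where(m[v,u0:u1])[0]
        if len(r)>8: P.append(onz(w,(u0+r.max()+.5,v),90)[:2]);Q.append(onz(w,(u0+r.min()-.5,v),90)[:2])
    for X in(P,Q):
        X=np.array(X,np.float32);l=cv2.fitLine(X,cv2.DIST_HUBER,0,.01,.01).ravel();print("edge yaw",np.degrees(np.arctan2(l[1],l[0])),"ends",X[0],X[-1])
```

```text
ledge_out(102,-68,90) [589.1 -39.6  87.7] [0.2736178476600098, 0.2736178476598705]
ledge_in(79,-68,90) [595.5 -60.9  86.8] [0.4123083457823839, 0.4123083457822788]
blk_pocket(-79,-19,84) [ 592.  -228.1   82.7] [0.16324119567291365, 0.1632411956728571]
blk_out(-79,-68,84) [ 638.3 -212.7   83.5] [0.335650951646311, 0.335650951646354]
wellcorner [ 614.3 -212.4   76.9] [0.7805812846982026, 0.780581284698268]
w1 z90 [array([589.4, -40.5,  90. ]), array([595.8, -61.9,  90. ]), array([467.8, -99.8,  90. ])]
[array([589.4, -39.5,  90. ]), array([595.8, -60.5,  90. ])]
z84 [array([ 592.2, -227.7,   84. ]), array([ 592.2, -227.1,   84. ]), array([ 638.1, -212.8,   84. ]), array([ 638.5, -212.2,   84. ])]
edge yaw 15.605264 ends [592.6 -62.9] [478.9 -94.5]
edge yaw 22.7147 ends [586.2 -39.9] [475.7 -83.2]
edge yaw 16.127632 ends [591.7 -62. ] [516.4 -82.9]
edge yaw 15.875579 ends [585.8 -40.5] [510.5 -61.5]
```

```bash
cat >> h.py <<'E'
UO=np.array([551.9,-156.0,70.]);UY=105.9
E
python3 - <<'E'
from h import *
t=pickle.load(open("top0.pkl","rb"))
for c in((187,95),(192,212),(20,108)): print("tipbox top",onz(t,(135+c[0]/4,155+c[1]/4),124).round(1))
for c in((272,50),(283,238)): print("roof edge",onz(t,(135+c[0]/4,155+c[1]/4),62).round(1))
plan([580,310,215],down(3))
E
```

```text
tipbox top [586.  385.5 124. ]
tipbox top [501.7 379.5 124. ]
tipbox top [579.6 504.2 124. ]
roof edge [633.1 342.6  62. ]
roof edge [490.4 331.4  62. ]
clock 2.25 tcp [532.9 -64.5 231.5] gap 1.0 gf 0.0
shift [ 2.886 -6.976  0.322] turn [ 8.000e-03  5.000e-03 -9.712e+00]
```

>>> apply_moves(
  targets=[
    [[0.2, -0.5, 0, 0, 0, -0.5, 1], [0.6, -1.3, 0, 0, 0, -1.5, 1], [1.0, -2.1, 0, 0, 0, -2.5, 1], [1.4, -2.9, 0, 0, 0, -3.5, 1], [1.8, -3.7, 0, 0, 0, -4.5, 1]],
  ],
)

```text
clock: 2.75
tcp_pos: [572.3, 138.5, 231.2]
orientation: [2.828, 1.364, 0.0]
contact_force: [-0.0, 0.3, -0.2]
finger_gap: 0.999
grasp_force: 0.0
```

Run:
```python
from h import *
plan([580,310,215],down(3))
```

```text
clock 2.75 tcp [572.3 138.5 231.2] gap 0.999 gf 0.0
shift [ 2.78  -2.016  0.32 ] turn [ 0.008  0.006 -5.188]
```

>>> apply_moves(
  targets=[
    [[0.6, -0.4, 0, 0, 0, -1.0, 1], [1.2, -0.9, 0.1, 0, 0, -2.0, 1], [1.8, -1.4, 0.2, 0, 0, -3.1, 1], [2.4, -1.8, 0.3, 0, 0, -4.1, 1], [2.7, -2.0, 0.3, 0, 0, -5.0, 1]],
  ],
)

```text
clock: 3.25
tcp_pos: [577.4, 308.9, 215.1]
orientation: [-2.187, -2.254, 0.0]
contact_force: [-0.1, 0.2, -0.1]
finger_gap: 1.004
grasp_force: 0.0
```

Run:
```python
from h import *
from plant import grab_frame
f=grab_frame("wrist");f=grab_frame("wrist");pickle.dump(f,open("w3.pkl","wb"));cv2.imwrite("pics/w3.png",f["pixels"])
np.set_printoptions(precision=1,suppress=True)
b=blobs(f,*YEL,amin=100);print([(x[0],x[1],x[2]) for x in b]);print([onz(f,p,22) for p in cv2.boxPoints(b[0][2])],onz(f,b[0][1],22))
plan([562,298,60],down(3))
```

```text
[(1622.0, (117.70180846691326, 168.2605836415947), ((117.50000762939453, 168.00001525878906), (40.24921798706055, 44.27414321899414), 26.56505012512207)), (514.0, (305.95654993514916, 196.40758754863813), ((305.0, 195.0), (24.0, 26.0), 90.0)), (110.5, (302.7707390648567, 175.37254901960782), ((305.0, 176.0), (6.0, 28.0), 90.0))]
[array([333.1, 301.4,  22. ]), array([359.7, 343.8,  22. ]), array([394.8, 326.7,  22. ]), array([368.9, 283. ,  22. ])] [364.4 313.9  22. ]
clock 3.35 tcp [577.4 308.8 215.4] gap 0.999 gf 0.0
shift [-0.2 -0.3  3.1] turn [-0.  -0.  -0.2]
```

View pics/w3.png

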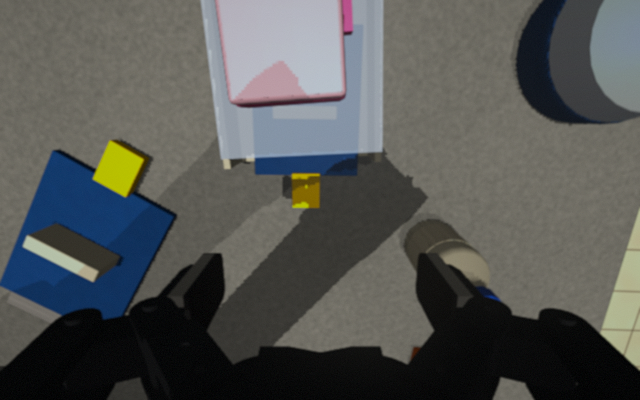

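The tab is straight ahead at about (292–320, 173–208). The blue plate edge runs (255,173)–(357,174), the roof edge is at row 155 or so, and the bottle is at (450,255).

Run:
```python
from h import *
np.set_printoptions(precision=1,suppress=True)
f=pickle.load(open("w3.pkl","rb"));t=pickle.load(open("top0.pkl","rb"));s=pickle.load(open("scene0.pkl","rb"))
h=cv2.cvtColor(f["pixels"],cv2.COLOR_BGR2HSV)
m=cv2.inRange(h,np.array((18,100,60)),np.array((36,255,255)));m[:, :270]=0;m[:,340:]=0;m[:160]=0;m[230:]=0
ys,xs=np.where(m);print("tab px",xs.min(),xs.max(),ys.min(),ys.max(),m.sum()/255)
r=cv2.minAreaRect(np.column_stack([xs,ys]).astype(np.float32));print(r);c=r[0]
print("tri top/wrist",tri((f,c),(t,(220.4,193.1))),tri((f,c),(t,(220.4,193.1)),(s,(395.7,187.5))))
print("corners z22",[onz(f,p,22) for p in cv2.boxPoints(r)],onz(f,c,22))
# side edges of tab -> yaw
for fn in(np.min,np.max):
    P=np.array([onz(f,(fn(xs[ys==v])+(.5 if fn is np.max else -.5),v),22)[:2] for v in range(ys.min()+4,ys.max()-2)],np.float32)
    l=cv2.fitLine(P,cv2.DIST_HUBER,0,.01,.01).ravel();print("side yaw",np.degrees(np.arctan2(l[1],l[0])),P.mean(0))
b=cv2.inRange(h,np.array((98,100,30)),np.array((130,255,255)))
P=np.array([onz(f,(u,np.where(b[160:190,u])[0].max()+160.5),16)[:2] for u in list(range(260,288))+list(range(326,354))],np.float32)
l=cv2.fitLine(P,cv2.DIST_HUBER,0,.01,.01).ravel();print("plate edge yaw",np.degrees(np.arctan2(l[1],l[0])),P[0],P[-1])
print("roof edge z62",onz(f,(222,158),62),onz(f,(382,152),62))
```

```text
tab px 291 320 173 208 1021.0
((305.5, 190.5), (35.0, 29.0), 90.0)
tri top/wrist (array([561.8, 297.9,  22.2]), [0.7789311682837655, 0.7789311682836572]) (array([562.8, 298.3,  17.7]), [1.76416652487643, 1.3118905137356265, 1.4827239040944808])
corners z22 [array([546.7, 315.9,  22. ]), array([577.3, 317.1,  22. ]), array([578.8, 278.6,  22. ]), array([547.3, 277.4,  22. ])] [562.5 297.5  22. ]
side yaw -86.975464 [547.1 296.3]
side yaw -88.70024 [577.9 297.5]
plate edge yaw 2.2246532 [512.9 313. ] [613.  314.7]
roof edge z62 [486.6 334.8  62. ] [632.9 345.9  62. ]
```

```bash
cat >> h.py <<'E'
def tl(R,a): return R@Rot.from_rotvec([0,a,0]).as_matrix()
E
python3 - <<'E'
from h import *
R=tl(down(2.5),.17)
plan([562.5,295,45],R)
plan([562.5,295,10],R)
E
```

```text
clock 3.35 tcp [577.4 308.8 215.4] gap 0.999 gf 0.0
shift [-0.273 -0.303  3.408] turn [ 0.005  1.207 -0.117]
clock 3.35 tcp [577.4 308.8 215.4] gap 0.999 gf 0.0
shift [-0.274 -0.303  4.108] turn [ 0.005  1.207 -0.117]
```

>>> apply_moves(
  targets=[
    [[-0.1, -0.1, 0.5, 0, 0.3, -0.1, 1], [-0.2, -0.2, 1.3, 0, 0.8, -0.1, 1], [-0.27, -0.3, 2.2, 0, 1.2, -0.1, 1], [-0.27, -0.3, 3.0, 0, 1.2, -0.1, 1], [-0.27, -0.3, 3.4, 0, 1.2, -0.1, 1]],
  ],
)

```text
clock: 3.85
tcp_pos: [562.1, 287.2, 41.9]
orientation: [-2.102, -2.166, -0.168]
contact_force: [-0.7, -0.7, 0.5]
finger_gap: 0.999
grasp_force: 0.0
```

Run:
```python
from h import *
R=tl(down(2.5),.17)
plan([562.5,295,10],R)
```

```text
clock 3.85 tcp [562.1 287.2  41.9] gap 0.999 gf 0.0
shift [0.05  0.015 0.655] turn [-0.007  0.054 -0.099]
```

>>> apply_moves(
  targets=[
    [[0, 0, 0, 0, 0, 0, 1], [0, 0, 0, 0, 0, 0, 1], [-0.04, 0, 0.2, 0, 0, 0, 1], [-0.05, 0, 0.3, 0, 0, 0, 1], [-0.05, 0, 0.3, 0, 0, 0, 1]],
  ],
)

```text
clock: 4.35
tcp_pos: [562.0, 293.5, 30.8]
orientation: [-2.092, -2.174, -0.176]
contact_force: [-1.0, 0.4, 0.1]
finger_gap: 1.003
grasp_force: 0.0
```

Run:
```python
from h import *
R=tl(down(2.5),.17)
plan([562.5,295,10],R)
```

```text
clock 4.35 tcp [562.  293.5  30.8] gap 1.003 gf 0.0
shift [-0.04   0.012  0.416] turn [ 0.013  0.021 -0.037]
```

>>> apply_moves(
  targets=[
    [[-0.02, 0, 0.2, 0, 0, 0, 1], [-0.04, 0, 0.42, 0, 0, 0, 1], [-0.04, 0, 0.42, 0, 0, 0, 0.3], [-0.04, 0, 0.42, 0, 0, 0, -1], [-0.04, 0, 0.42, 0, 0, 0, -1]],
  ],
  newtons=60,
)

```text
clock: 4.85
tcp_pos: [562.1, 295.4, 10.1]
orientation: [-2.091, -2.174, -0.177]
contact_force: [-0.0, -0.0, -0.3]
finger_gap: 0.51
grasp_force: 0.0
```

>>> apply_moves(
  targets=[
    [[0, 0, 0, 0, 0, 0, -1], [0, 0, 0, 0, 0, 0, -1], [0, 0, 0, 0, 0, 0, -1], [0, 0, 0, 0, 0, 0, -1], [0, 0, 0, 0, 0, 0, -1]],
  ],
)

```text
clock: 5.35
tcp_pos: [562.4, 295.4, 10.5]
orientation: [-2.092, -2.174, -0.178]
contact_force: [-0.3, -1.2, 5.2]
finger_gap: 0.332
grasp_force: 62.3
```

Run:
```python
from h import *
R=tl(down(2.5),.17)
d=175*np.array([-np.cos(np.radians(93)),-np.sin(np.radians(93)),0])
from plant import readout
plan(readout.state()["tcp_pos"]+d,R)
```

```text
clock 5.35 tcp [562.4 295.4  10.5] gap 0.332 gf 62.3
shift [-3.45   0.049 -0.584] turn [ 0.02   0.016 -0.035]
```

>>> apply_moves(
  targets=[
    [[-0.2, 0, -0.03, 0, 0, 0, -1], [-0.5, 0, -0.08, 0, 0, 0, -1], [-0.9, 0.01, -0.15, 0, 0, 0, -1], [-1.3, 0.02, -0.22, 0, 0, 0, -1], [-1.7, 0.02, -0.29, 0, 0, 0, -1]],
  ],
)

```text
clock: 5.85
tcp_pos: [566.2, 206.9, 9.8]
orientation: [-2.092, -2.173, -0.176]
contact_force: [0.4, 1.1, -0.2]
finger_gap: 0.329
grasp_force: 61.6
```

>>> apply_moves(
  targets=[
    [[-0.4, 0, -0.07, 0, 0, 0, -1], [-0.8, 0, -0.14, 0, 0, 0, -1], [-1.2, 0.01, -0.2, 0, 0, 0, -1], [-1.6, 0.02, -0.27, 0, 0, 0, -1], [-1.8, 0.02, -0.3, 0, 0, 0, -1]],
  ],
)

```text
clock: 6.35
tcp_pos: [569.9, 112.7, 8.5]
orientation: [-2.097, -2.17, -0.17]
contact_force: [-0.1, -1.7, -4.3]
finger_gap: 0.329
grasp_force: 61.3
```

Run:
```python
from h import *
from plant import grab_frame,readout
R=tl(down(2.5),.17)
f=grab_frame("wrist");f=grab_frame("wrist");cv2.imwrite("pics/w4.png",f["pixels"]);pickle.dump(f,open("w4.pkl","wb"))
plan([554,120,3],R);print(readout.state()["contact_force"])
```

```text
clock 6.45 tcp [570.2 114.1   8.8] gap 0.333 gf 61.4
shift [ 0.108 -0.32   0.137] turn [ 0.003  0.035 -0.065]
[ 0.23204741 -0.24875226 -2.84476348]
```

View pics/w4.png

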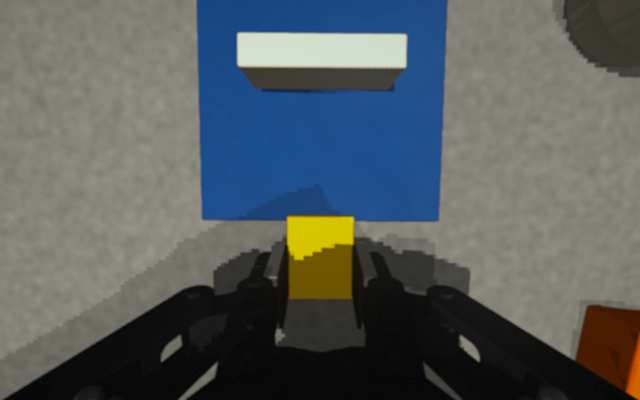

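The cover is out and hanging level from the tab. The white bar is at about (240–407, 33–88) and the tab is between the pads at (320,257). I lower it and let go.

>>> apply_moves(
  targets=[
    [[-0.01, 0, 0.05, 0, 0, 0, -1], [-0.02, 0, 0.1, 0, 0, 0, -1], [-0.02, 0, 0.13, 0, 0, 0, -1], [-0.02, 0, 0.13, 0, 0, 0, -1], [-0.02, 0, 0.13, 0, 0, 0, -0.2]],
  ],
)

```text
clock: 6.95
tcp_pos: [570.9, 119.1, 3.6]
orientation: [-2.09, -2.175, -0.178]
contact_force: [0.5, 0.4, 0.6]
finger_gap: 0.401
grasp_force: 0.0
```

>>> apply_moves(
  targets=[
    [[0, 0, 0, 0, 0, 0, 0.2], [0, 0, 0, 0, 0, 0, 0.6], [0, 0, -0.3, 0, 0, 0, 1], [0, 0, -1.0, 0, 0, 0, 1], [0, 0, -1.8, 0, 0, 0, 1]],
  ],
)

```text
clock: 7.45
tcp_pos: [570.5, 103.0, 93.3]
orientation: [-2.09, -2.173, -0.175]
contact_force: [0.4, 0.3, -0.0]
finger_gap: 1.003
grasp_force: 0.0
```

Run:
```python
from h import *
plan([580,175,200],down(-87))
```

```text
clock 7.45 tcp [570.5 103.   93.3] gap 1.003 gf 0.0
shift [ 1.768  0.245 -1.865] turn [-0.938 -0.945 11.126]
```

Run:
```python
from h import *
plan([590,204,170],down(-87))
```

```text
clock 7.45 tcp [570.5 103.   93.3] gap 1.003 gf 0.0
shift [ 2.232  0.468 -1.179] turn [-0.938 -0.945 11.126]
```

>>> apply_moves(
  targets=[
    [[0.2, 0, -0.4, -0.1, -0.1, 1.0, 1], [0.5, 0.1, -0.8, -0.2, -0.2, 2.0, 1], [0.9, 0.15, -1.0, -0.3, -0.3, 3.0, 1], [1.3, 0.2, -1.2, -0.4, -0.4, 4.0, 1], [1.6, 0.25, -1.3, -0.5, -0.5, 5.0, 1]],
  ],
)

```text
clock: 7.95
tcp_pos: [581.5, 173.1, 172.3]
orientation: [-2.775, -1.344, -0.113]
contact_force: [1.1, 0.6, -0.6]
finger_gap: 0.997
grasp_force: 0.0
```

Run:
```python
from h import *
plan([590,204,170],down(-87))
```

```text
clock 7.95 tcp [581.5 173.1 172.3] gap 0.997 gf 0.0
shift [ 0.583 -0.248  0.104] turn [-0.397 -0.552  6.082]
```

>>> apply_moves(
  targets=[
    [[0.1, -0.1, 0, -0.1, -0.1, 1.0, 1], [0.2, -0.2, 0, -0.15, -0.2, 2.0, 1], [0.4, -0.2, 0, -0.2, -0.3, 3.0, 1], [0.5, -0.25, 0.1, -0.3, -0.4, 4.0, 1], [0.5, -0.25, 0.1, -0.35, -0.5, 5.0, 1]],
  ],
)

```text
clock: 8.45
tcp_pos: [586.3, 201.0, 167.9]
orientation: [-3.12, -0.321, -0.01]
contact_force: [0.3, -0.7, 0.3]
finger_gap: 0.997
grasp_force: 0.0
```

Run:
```python
from h import *
plan([590,204,170],down(-87))
```

```text
clock 8.45 tcp [586.3 201.  167.9] gap 0.997 gf 0.0
shift [ 0.086 -0.044 -0.041] turn [-0.034 -0.047  1.091]
```

>>> apply_moves(
  targets=[
    [[0, 0, 0, 0, 0, 0.6, 1], [0, 0, 0, -0.03, -0.05, 1.0, 1], [0, 0, 0, -0.03, -0.05, 1.0, 1], [0, 0, 0, -0.03, -0.05, 1.0, 1], [0, 0, 0, -0.03, -0.05, 1.0, 1]],
  ],
)

```text
clock: 8.95
tcp_pos: [586.7, 199.2, 167.4]
orientation: [3.139, 0.11, 0.0]
contact_force: [-0.3, -0.9, -0.3]
finger_gap: 1.002
grasp_force: 0.0
```

Run:
```python
from h import *
from plant import grab_frame
f=grab_frame("wrist");pickle.dump(f,open("w5.pkl","wb"));cv2.imwrite("pics/w5.png",f["pixels"])
t=grab_frame("top");pickle.dump(t,open("top5.pkl","wb"))
plan([590,204,170],down(-87))
```

```text
clock 9.05 tcp [586.7 199.2 167.2] gap 1.003 gf 0.0
shift [ 0.072 -0.092 -0.056] turn [0.002 0.    0.122]
```

View pics/w5.png

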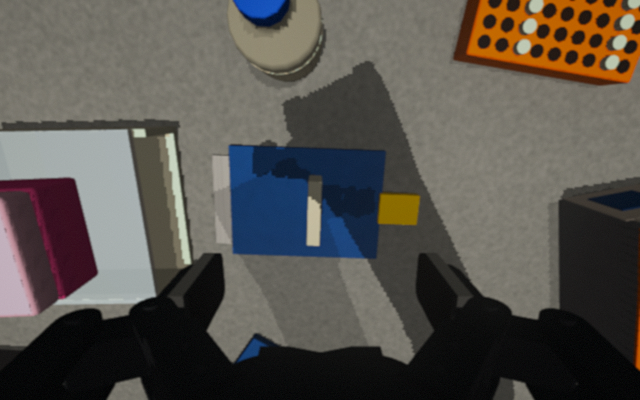

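The cover lies flat and clear of the rack: plate corners (231,145), (385,150), (377,258), (233,253), bar top (309–321, 175–246), tab (399,209). Now its pose.

Run:
```python
from h import *
from plant import readout
np.set_printoptions(precision=1,suppress=True)
f=pickle.load(open("w5.pkl","rb"));t=pickle.load(open("top5.pkl","rb"))
C=[onz(f,p,8) for p in((231,145),(385,150),(377,258),(233,253))];print(C)
print("len",np.linalg.norm(C[0]-C[1]),np.linalg.norm(C[2]-C[3]),"wid",np.linalg.norm(C[1]-C[2]))
v=C[0]-C[1]+C[3]-C[2];print("yaw",np.degrees(np.arctan2(v[1],v[0])))
v=C[0]-C[3]+C[1]-C[2];print("yaw-90 from width",np.degrees(np.arctan2(v[1],v[0]))+90)
y=blobs(f,(18,100,60),(36,255,255),amin=200,roi=(360,180,440,240))[0];Y=onz(f,y[1],14);print("tab",y[1],Y)
B=[onz(f,p,38) for p in((308.5,175),(322,175),(321,246.5),(306.5,246.5))];print("bar corners",B,np.mean(B,0))
b=cv2.cvtColor(t["pixels"],cv2.COLOR_BGR2HSV);p=proj(t,np.mean(B,0)).round().astype(int);print(p)
x0,y0=p-14;m=cv2.inRange(b[y0:y0+28,x0:x0+28],np.array((0,0,120)),np.array((180,90,255)))
n,l,st,ce=cv2.connectedComponentsWithStats(m)
for i in range(1,n):
    q=ce[i]+[x0,y0];print("top white",st[i],q,tri((f,(314.5,210.8)),(t,q)))
ty=blobs(t,*YEL,amin=20);print([(a[0],a[1],tri((f,y[1]),(t,a[1]))) for a in ty[:5]])
```

```text
[array([620.2, 283. ,   8. ]), array([625.7, 140. ,   8. ]), array([516.2, 134.5,   8. ]), array([511.4, 281.3,   8. ])]
len 143.08027195377267 146.87256005081193 wid 109.68350124852502
yaw 92.0186282588558
yaw-90 from width 91.88748812989175
tab (398.2625462229266, 208.41811938721602) [571.9 121.7  14. ]
bar corners [array([602.9, 209. ,  38. ]), array([603.7, 197.5,  38. ]), array([537.7, 193.6,  38. ]), array([536.8, 206.8,  38. ])] [570.3 201.7  38. ]
[251 188]
[(392.5, (466.9031847133758, 237.23142250530785), (array([ 460.5, -202.4, -125.1]), [279.9710364390471, 279.97103643904717])), (175.0, (215.02285714285713, 258.85714285714283), (array([475.9, 215.8, 105.2]), [139.02833459146436, 139.02833459146441])), (49.5, (278.9562289562289, 189.33333333333334), (array([570.7, 120. ,   9. ]), [0.3051449733809342, 0.3051449733808053]))]
```

Run:
```python
from h import *
plan([568.6,201.2,50],down(-88))
plan([568.6,201.2,12],down(-88))
```

```text
clock 9.05 tcp [586.7 199.2 167.2] gap 1.003 gf 0.0
shift [-0.359 -0.067  2.344] turn [0.002 0.    0.247]
clock 9.05 tcp [586.7 199.2 167.2] gap 1.003 gf 0.0
shift [-0.359 -0.067  3.104] turn [0.002 0.    0.247]
```

>>> apply_moves(
  targets=[
    [[-0.15, -0.03, 0.5, 0, 0, 0.15, 1], [-0.36, -0.07, 1.2, 0, 0, 0.25, 1], [-0.36, -0.07, 1.9, 0, 0, 0.25, 1], [-0.36, -0.07, 2.3, 0, 0, 0.25, 1], [-0.36, -0.07, 2.3, 0, 0, 0.25, 1]],
  ],
)

```text
clock: 9.55
tcp_pos: [566.2, 200.5, 49.2]
orientation: [3.139, 0.054, -0.009]
contact_force: [-0.5, -0.5, 0.0]
finger_gap: 0.998
grasp_force: 0.0
```

Run:
```python
from h import *
plan([568.6,201.2,12],down(-88))
```

```text
clock 9.55 tcp [566.2 200.5  49.2] gap 0.998 gf 0.0
shift [ 0.053 -0.014  0.743] turn [ 0.018  0.04  -0.002]
```

>>> apply_moves(
  targets=[
    [[0.02, 0, 0.3, 0, 0, 0, 1], [0.02, 0, 0.6, 0, 0, 0, 1], [0.02, 0, 0.77, 0, 0, 0, 1], [0.02, 0, 0.77, 0, 0, 0, 1], [0.02, 0, 0.77, 0, 0, 0, 0.4]],
  ],
)

```text
clock: 10.05
tcp_pos: [569.7, 201.5, 13.6]
orientation: [3.141, 0.053, 0.0]
contact_force: [-0.5, 0.0, 0.5]
finger_gap: 0.857
grasp_force: 0.0
```

>>> apply_moves(
  targets=[
    [[0, 0, 0, 0, 0, 0, -0.4], [0, 0, 0, 0, 0, 0, -1], [0, 0, 0, 0, 0, 0, -1], [0, 0, 0, 0, 0, 0, -1], [0, 0, 0, 0, 0, 0, -1]],
  ],
  newtons=60,
)

```text
clock: 10.55
tcp_pos: [569.9, 201.9, 14.1]
orientation: [3.141, 0.054, 0.001]
contact_force: [-0.3, 0.4, 3.6]
finger_gap: 0.125
grasp_force: 59.8
```

Run:
```python
from h import *
plan([568.6,201.2,12],down(-88))
```

```text
clock 10.55 tcp [569.9 201.9  14.1] gap 0.125 gf 59.8
shift [-0.027  0.013  0.041] turn [ 0.    -0.005 -0.006]
```

```bash
cat >> h.py <<'E'
RCT=np.array([[0,-1,0],[-1,0,0],[0,0,-1.]]).T  # rows/cols: cover axes in tool: x=-ty,y=-tx,z=-tz
PCT=np.array([-1.2,-10.,14.1])
def goal(lx,ly,lz,th):
    a=np.radians(UY);RU=Rot.from_euler("z",a).as_matrix();RC=RU@Rot.from_rotvec([0,th,0]).as_matrix()
    O=UO+RU@np.array([lx,ly,lz])-RC@np.array([89.,0,0]);RT=RC@RCT.T;return O-RT@PCT,RT
def cov():
    "estimated lip and tab in unit frame, tilt, yaw error (deg)"
    from plant import readout
    s=readout.state();RT=Rot.from_rotvec(s["orientation"]).as_matrix();RC=RT@RCT;O=s["tcp_pos"]+RT@PCT;U=Rot.from_euler("z",np.radians(UY)).as_matrix().T
    x=U@RC[:,0];print("lip",(U@(O+RC@[89,0,0]-UO)).round(1),"tab",(U@(O+RC@[-92.5,0,9]-UO)).round(1),"tilt",round(float(np.arcsin(-x[2])),3),"yawerr",round(float(np.degrees(np.arctan2(x[1],x[0]))),2),"roll",round(float((U@RC[:,1])[2]),3),"F",s["contact_force"].round(1),"gf",round(s["grasp_force"],1))
E
python3 - <<'E'
from h import *
print(RCT)
cov();P,R=goal(62,0,65,.22);print(P,R);plan(P,R)
E
```

```text
[[ 0. -1.  0.]
 [-1.  0.  0.]
 [ 0.  0. -1.]]
lip [ 435.6 -138.1  -70.1] tab [259.5 -94.3 -61. ] tilt 0.0 yawerr -13.95 roll -0.001 F [-0.3  0.4  3.6] gf 59.8
[ 561.69388934 -186.00150169  170.36488672] [[ 0.96174131  0.2673561   0.05978602]
 [ 0.27395922 -0.93856089 -0.20988044]
 [ 0.          0.21822962 -0.97589745]]
clock 10.55 tcp [569.9 201.9  14.1] gap 0.125 gf 59.8
shift [-0.427  7.748 -3.126] turn [-1.567  0.187 -1.737]
```

>>> apply_moves(
  targets=[
    [[0, 0, -0.2, 0, 0, 0, -1], [0, 0, -0.6, 0, 0, 0, -1], [0, 0, -1.2, 0, 0, 0, -1], [0, 0, -2.0, 0, 0, 0, -1], [0, 0, -2.8, 0, 0, 0, -1]],
  ],
)

```text
clock: 11.05
tcp_pos: [568.7, 200.9, 154.7]
orientation: [3.14, 0.053, -0.003]
contact_force: [0.4, 0.2, -2.8]
finger_gap: 0.127
grasp_force: 58.7
```

Run:
```python
from h import *
cov();P,R=goal(62,0,65,.22);print(P);plan(P,R)
```

```text
lip [ 435.1 -136.6   70.4] tab [258.9 -92.9  79.7] tilt 0.001 yawerr -13.95 roll 0.002 F [ 0.4  0.2 -2.8] gf 58.7
[ 561.69388934 -186.00150169  170.36488672]
clock 11.05 tcp [568.7 200.9 154.7] gap 0.127 gf 58.7
shift [-0.403  7.73  -0.303] turn [-1.559  0.206 -1.735]
```

>>> apply_moves(
  targets=[
    [[0, 0.4, -0.1, 0, 0, -0.1, -1], [0, 1.1, -0.3, -0.1, 0, -0.3, -1], [-0.1, 1.9, -0.4, -0.3, 0, -0.5, -1], [-0.1, 2.7, -0.4, -0.5, 0.1, -0.7, -1], [-0.2, 3.5, -0.4, -0.7, 0.1, -0.9, -1]],
  ],
)

```text
clock: 11.55
tcp_pos: [565.2, 24.5, 174.1]
orientation: [3.032, 0.244, 0.024]
contact_force: [0.2, -0.2, -3.2]
finger_gap: 0.127
grasp_force: 58.8
```

Run:
```python
from h import *
cov();P,R=goal(62,0,65,.22);plan(P,R)
```

```text
lip [266.5 -72.5  80.1] tab [ 88.  -51.4 107.3] tilt 0.1 yawerr -6.71 roll -0.008 F [ 0.2 -0.2 -3.2] gf 58.8
clock 11.55 tcp [565.2  24.5 174.1] gap 0.127 gf 58.8
shift [-0.744  4.116  0.484] turn [-0.853  0.078 -0.832]
```

>>> apply_moves(
  targets=[
    [[-0.1, 0.7, 0, -0.1, 0, -0.1, -1], [-0.2, 1.5, 0.1, -0.3, 0, -0.3, -1], [-0.4, 2.3, 0.1, -0.5, 0.05, -0.5, -1], [-0.5, 3.0, 0.2, -0.7, 0.05, -0.7, -1], [-0.6, 3.5, 0.3, -0.85, 0.08, -0.83, -1]],
  ],
)

```text
clock: 12.05
tcp_pos: [563.0, -154.9, 176.1]
orientation: [2.896, 0.4, 0.043]
contact_force: [-0.6, 0.6, -3.8]
finger_gap: 0.123
grasp_force: 58.9
```

Run:
```python
from h import *
cov();P,R=goal(62,0,65,.22);plan(P,R)
```

```text
lip [ 91.6 -10.   70.8] tab [-83.6  -9.6 119.2] tilt 0.22 yawerr -0.16 roll 0.001 F [-0.6  0.6 -3.8] gf 58.9
clock 12.05 tcp [ 563.  -154.9  176.1] gap 0.123 gf 58.9
shift [-0.194  0.552  0.242] turn [ 0.001  0.009 -0.019]
```

>>> apply_moves(
  targets=[
    [[-0.1, 0.25, 0.1, 0, 0, 0, -1], [-0.17, 0.5, 0.2, 0, 0, 0, -1], [-0.19, 0.55, 0.24, 0, 0, 0, -1], [-0.19, 0.55, 0.24, 0, 0, 0, -1], [-0.19, 0.55, 0.24, 0, 0, 0, -1]],
  ],
)

```text
clock: 12.55
tcp_pos: [563.2, -181.4, 169.9]
orientation: [2.898, 0.405, 0.045]
contact_force: [0.5, -0.5, -3.1]
finger_gap: 0.13
grasp_force: 58.8
```

Run:
```python
from h import *
from plant import grab_frame
cov();f=grab_frame("wrist");pickle.dump(f,open("w6.pkl","wb"));cv2.imwrite("pics/w6.png",f["pixels"])
P,R=goal(65,0,25,.22);plan(P,R);cov()
```

```text
lip [66.2 -2.7 64.8] tab [-109.1   -2.7  112.7] tilt 0.217 yawerr 0.0 roll -0.001 F [ 0.5 -0.5 -3.1] gf 58.8
clock 12.6 tcp [ 563.2 -181.3  170. ] gap 0.129 gf 58.8
shift [-0.055 -0.15   0.778] turn [-0.018 -0.005  0.002]
lip [66.2 -2.7 64.9] tab [-109.1   -2.8  112.8] tilt 0.217 yawerr 0.02 roll -0.001 F [ 1.1  1.3 -2.7] gf 58.8
```

View pics/w6.png

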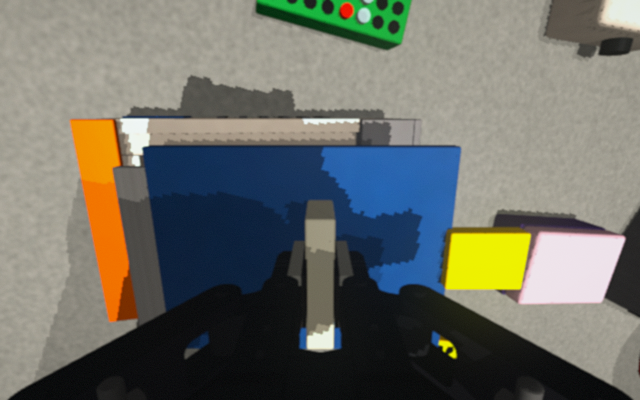

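The cover is held tilted over the unit. Its plate corners are at (143,147) and (460,146), the lip corner at (115,168), and the ledge corners at (72,120)/(112,120). I compare these with the model.

Run:
```python
from h import *
from plant import readout
np.set_printoptions(precision=1,suppress=True)
f=pickle.load(open("w6.pkl","rb"));s=readout.state();RT=Rot.from_rotvec(s["orientation"]).as_matrix();RC=RT@RCT;O=s["tcp_pos"]+RT@PCT;RU=Rot.from_euler("z",np.radians(UY)).as_matrix()
for p,o in(((72,-55,8),(143,147)),((-75,-55,8),(460,146)),((89,-45,5),(115,168)),((-110,-15,14),(530,228)),((-110,15,14),(525,290)),((-10,-30,38),(306.5,201))): print(p,proj(f,O+RC@p),o)
for p,o in(((102,-68,20),(72,120)),((79,-68,20),(112,120)),((102,68,20),(108,321)),((-79,-68,14),(361,120))): print("U",p,proj(f,UO+RU@p),o)
```

```text
(72, -55, 8) [137.8 144.9] (143, 147)
(-75, -55, 8) [460.2 145.1] (460, 146)
(89, -45, 5) [108.5 165.7] (115, 168)
(-110, -15, 14) [529.8 232.1] (530, 228)
(-110, 15, 14) [519.2 288.8] (525, 290)
(-10, -30, 38) [317.4 217.9] (306.5, 201)
U (102, -68, 20) [ 70.  119.5] (72, 120)
U (79, -68, 20) [114.1 119.4] (112, 120)
U (102, 68, 20) [110.6 322.5] (108, 321)
U (-79, -68, 14) [363.  118.5] (361, 120)
```

>>> apply_moves(
  targets=[
    [[-0.03, -0.05, 0.15, 0, 0, 0, -1], [-0.05, -0.1, 0.4, 0, 0, 0, -1], [-0.05, -0.15, 0.65, 0, 0, 0, -1], [-0.05, -0.15, 0.78, 0, 0, 0, -1], [-0.05, -0.15, 0.78, 0, 0, 0, -1]],
  ],
)

```text
clock: 13.1
tcp_pos: [559.6, -184.6, 128.6]
orientation: [2.898, 0.403, 0.04]
contact_force: [-0.4, -0.1, -2.2]
finger_gap: 0.126
grasp_force: 58.8
```

Run:
```python
from h import *
cov();P,R=goal(68,0,6,.22);plan(P,R)
```

```text
lip [64.   1.6 23.5] tab [-111.3    1.7   71.4] tilt 0.217 yawerr -0.04 roll 0.002 F [-0.4 -0.1 -2.2] gf 58.8
clock 13.1 tcp [ 559.6 -184.6  128.6] gap 0.126 gf 58.8
shift [ 0.033 -0.153  0.318] turn [-0.02   0.019 -0.005]
```

>>> apply_moves(
  targets=[
    [[0.01, -0.05, 0.1, 0, 0, 0, -1], [0.02, -0.1, 0.2, 0, 0, 0, -1], [0.02, -0.13, 0.28, 0, 0, 0, -1], [0.02, -0.15, 0.32, 0, 0, 0, -1], [0.02, -0.15, 0.32, 0, 0, 0, -1]],
  ],
)

```text
clock: 13.6
tcp_pos: [560.4, -180.4, 112.7]
orientation: [2.897, 0.403, 0.044]
contact_force: [-0.0, -0.8, -3.8]
finger_gap: 0.126
grasp_force: 58.9
```

Run:
```python
from h import *
cov();P,R=goal(88,0,5,.22);plan(P,R)
```

```text
lip [67.8 -0.4  7.5] tab [-107.4   -0.2   55.6] tilt 0.218 yawerr -0.06 roll 0.0 F [-0.  -0.8 -3.8] gf 58.9
clock 13.6 tcp [ 560.4 -180.4  112.7] gap 0.126 gf 58.9
shift [-0.007 -0.406 -0.041] turn [-0.014  0.003 -0.007]
```

>>> apply_moves(
  targets=[
    [[0, -0.08, -0.01, 0, 0, 0, -1], [0, -0.16, -0.02, 0, 0, 0, -1], [0, -0.24, -0.02, 0, 0, 0, -1], [0, -0.32, -0.03, 0, 0, 0, -1], [0, -0.38, -0.04, 0, 0, 0, -1]],
  ],
)

```text
clock: 14.1
tcp_pos: [555.3, -161.7, 110.8]
orientation: [2.897, 0.403, 0.045]
contact_force: [-0.9, 0.7, -2.9]
finger_gap: 0.128
grasp_force: 58.9
```

Run:
```python
from h import *
from plant import grab_frame
cov();s=grab_frame("scene");w=grab_frame("wrist");cov()
P,R=goal(88,0,3,.22);plan(P,R)
a=w["pixels"]
b=cv2.resize(s["pixels"][180:280,230:340],(400,364),interpolation=cv2.INTER_CUBIC)
cv2.imwrite("pics/w7.png",np.hstack([cv2.resize(a[60:300,0:264],(400,364),interpolation=cv2.INTER_CUBIC),b]))
```

```text
lip [87.2 -0.6  5.7] tab [-88.   -0.5  53.7] tilt 0.218 yawerr -0.05 roll -0.0 F [-0.9  0.7 -2.9] gf 58.9
lip [87.3 -0.7  5.7] tab [-87.9  -0.6  53.7] tilt 0.218 yawerr -0.02 roll -0.0 F [ 0.4  0.3 -3.7] gf 58.9
clock 14.2 tcp [ 555.4 -161.5  110.9] gap 0.128 gf 58.9
shift [-0.013 -0.025  0.045] turn [-0.015 -0.002 -0.003]
```

View pics/w7.png

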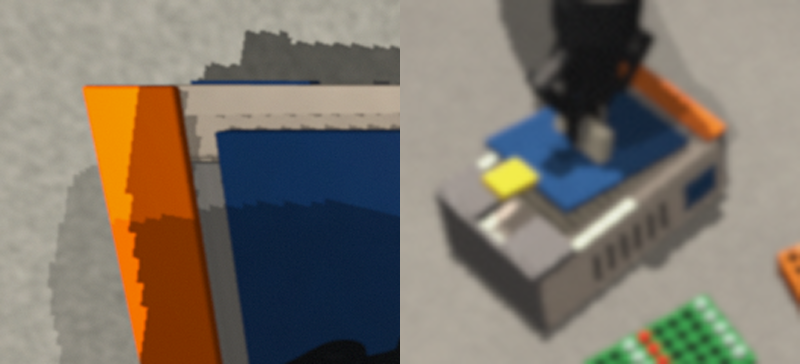

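The left half shows the lip already running under the orange ledge, with the plate edge a few mm short of it. The right half shows the tab raised over its pocket. I go a bit further in and down while watching the force.

>>> apply_moves(
  targets=[
    [[-0.01, -0.02, 0.02, 0, 0, 0, -1], [-0.01, -0.03, 0.04, 0, 0, 0, -1], [-0.01, -0.03, 0.05, 0, 0, 0, -1], [-0.01, -0.03, 0.06, 0, 0, 0, -1], [-0.01, -0.03, 0.06, 0, 0, 0, -1]],
  ],
)

```text
clock: 14.7
tcp_pos: [554.7, -161.8, 107.5]
orientation: [2.897, 0.402, 0.044]
contact_force: [-1.3, -0.1, -2.7]
finger_gap: 0.125
grasp_force: 58.9
```

Run:
```python
from h import *
cov()
for th in(.22,.16,.10,.05,.02): P,R=goal(88.5,0,2.5,th);print(th);plan(P,R)
```

```text
lip [87.3 -0.1  2.3] tab [-88.    0.2  50.4] tilt 0.218 yawerr -0.08 roll -0.0 F [-1.3 -0.1 -2.7] gf 58.9
0.22
clock 14.7 tcp [ 554.7 -161.8  107.5] gap 0.125 gf 58.9
shift [ 0.001 -0.024 -0.012] turn [-0.013  0.001 -0.01 ]
0.16
clock 14.7 tcp [ 554.7 -161.8  107.5] gap 0.125 gf 58.9
shift [ 0.001 -0.01   0.107] turn [ 0.417  0.001 -0.01 ]
0.1
clock 14.7 tcp [ 554.7 -161.8  107.5] gap 0.125 gf 58.9
shift [ 0.001 -0.004  0.227] turn [ 0.847  0.    -0.01 ]
0.05
clock 14.7 tcp [ 554.7 -161.8  107.5] gap 0.125 gf 58.9
shift [ 0.001 -0.004  0.327] turn [ 1.205 -0.    -0.01 ]
0.02
clock 14.7 tcp [ 554.7 -161.8  107.5] gap 0.125 gf 58.9
shift [ 0.001 -0.006  0.387] turn [ 1.42 -0.   -0.01]
```

>>> apply_moves(
  targets=[
    [[0, -0.02, 0.05, 0.2, 0, 0, -1], [0, -0.02, 0.11, 0.42, 0, 0, -1], [0, -0.01, 0.17, 0.64, 0, 0, -1], [0, -0.01, 0.23, 0.85, 0, 0, -1], [0, -0.01, 0.23, 0.85, 0, 0, -1]],
  ],
)

```text
clock: 15.2
tcp_pos: [555.1, -165.2, 96.1]
orientation: [3.014, 0.415, 0.021]
contact_force: [-0.4, 0.2, -3.0]
finger_gap: 0.125
grasp_force: 58.8
```

Run:
```python
from h import *
cov()
for th in(.06,.03,.01,0): P,R=goal(88.5,0,1.5,th);print(th);plan(P,R)
```

```text
lip [87.4  0.3  2.2] tab [-92.3   0.9  29.2] tilt 0.1 yawerr -0.21 roll 0.0 F [-0.4  0.2 -3. ] gf 58.8
0.06
clock 15.2 tcp [ 555.1 -165.2   96.1] gap 0.125 gf 58.8
shift [ 0.013 -0.013  0.09 ] turn [ 0.284  0.002 -0.026]
0.03
clock 15.2 tcp [ 555.1 -165.2   96.1] gap 0.125 gf 58.8
shift [ 0.013 -0.008  0.15 ] turn [ 0.499  0.002 -0.026]
0.01
clock 15.2 tcp [ 555.1 -165.2   96.1] gap 0.125 gf 58.8
shift [ 0.013 -0.005  0.19 ] turn [ 0.642  0.002 -0.026]
0
clock 15.2 tcp [ 555.1 -165.2   96.1] gap 0.125 gf 58.8
shift [ 0.013 -0.004  0.21 ] turn [ 0.714  0.002 -0.026]
```

Run:
```python
from h import *
from plant import grab_frame,readout
np.set_printoptions(precision=1,suppress=True)
f=grab_frame("wrist");s=readout.state();RU=Rot.from_euler("z",np.radians(UY)).as_matrix()
RT=Rot.from_rotvec(s["orientation"]).as_matrix();RC=RT@RCT;O=s["tcp_pos"]+RT@PCT
h=cv2.cvtColor(f["pixels"],cv2.COLOR_BGR2HSV);m=cv2.inRange(h,np.array((22,120,60)),np.array((34,255,255)));m[:,:430]=0;m[:180]=0;m[310:]=0
c=max(cv2.findContours(m,cv2.RETR_EXTERNAL,cv2.CHAIN_APPROX_NONE)[0],key=cv2.contourArea);q=cv2.approxPolyDP(c,4,True)[:,0];print("tab px",q.tolist())
for p in((-75,-15,14),(-110,-15,14),(-110,15,14)):print(p,proj(f,O+RC@p))
zt=70+2+103*0+14+.1*190
print("tab pts in unit",[(RU.T@(onz(f,p,(O+RC@[-92,0,14])[2])-UO)).round(1).tolist() for p in q])
b=cv2.inRange(h,np.array((98,100,20)),np.array((130,255,255)))
c=max(cv2.findContours(b,cv2.RETR_EXTERNAL,cv2.CHAIN_APPROX_NONE)[0],key=cv2.contourArea)[:,0]
tl_=c[np.argmin(c.sum(1))];tr=c[np.argmax(c[:,0]-c[:,1])];print("plate far corners",tl_,tr,proj(f,O+RC@[72,-55,8]),proj(f,O+RC@[-75,-55,8]))
```

```text
tab px [[447, 231], [442, 278], [446, 289], [520, 288], [529, 233], [515, 227]]
(-75, -15, 14) [454.2 231.6]
(-110, -15, 14) [528.5 231.6]
(-110, 15, 14) [518.  288.3]
tab pts in unit [[-69.2, -15.5, 34.2], [-69.3, 8.7, 34.2], [-72.0, 14.9, 34.2], [-111.1, 16.7, 34.2], [-110.5, -12.8, 34.2], [-102.8, -16.2, 34.2]]
plate far corners [144 147] [460 148] [136.2 144.5] [458.8 144.5]
```

>>> apply_moves(
  targets=[
    [[0, -0.01, 0.05, 0.14, 0, 0, -1], [0, -0.01, 0.1, 0.28, 0, 0, -1], [0.01, -0.01, 0.13, 0.4, 0, 0, -1], [0.01, -0.01, 0.16, 0.5, 0, 0, -1], [0.01, -0.01, 0.16, 0.5, 0, 0, -1]],
  ],
)

```text
clock: 15.75
tcp_pos: [555.7, -164.5, 88.0]
orientation: [3.083, 0.427, 0.006]
contact_force: [-0.2, 0.8, -2.9]
finger_gap: 0.127
grasp_force: 58.8
```

Run:
```python
from h import *
cov()
for z in(1,0,-1): P,R=goal(88.3,0,z,0);plan(P,R)
```

```text
lip [89.3 -0.4  1. ] tab [-91.8   0.   15.3] tilt 0.029 yawerr -0.14 roll 0.0 F [-0.2  0.8 -2.9] gf 58.8
clock 15.75 tcp [ 555.7 -164.5   88. ] gap 0.127 gf 58.8
shift [-0.003  0.028  0.059] turn [ 0.21   0.    -0.018]
clock 15.75 tcp [ 555.7 -164.5   88. ] gap 0.127 gf 58.8
shift [-0.003  0.027  0.079] turn [ 0.21   0.    -0.018]
clock 15.75 tcp [ 555.7 -164.5   88. ] gap 0.127 gf 58.8
shift [-0.003  0.026  0.099] turn [ 0.21   0.    -0.018]
```

>>> apply_moves(
  targets=[
    [[0, 0.01, 0.02, 0.07, 0, 0, -1], [0, 0.01, 0.04, 0.14, 0, 0, -1], [0, 0.01, 0.06, 0.21, 0, 0, -1], [0, 0.01, 0.07, 0.21, 0, 0, -1], [0, 0.01, 0.08, 0.21, 0, 0, -1]],
  ],
)

```text
clock: 16.25
tcp_pos: [556.0, -164.4, 84.2]
orientation: [3.111, 0.432, 0.0]
contact_force: [-0.2, -0.1, -2.2]
finger_gap: 0.123
grasp_force: 58.9
```

Run:
```python
from h import *
cov();P,R=goal(88.3,0,-1,0);plan(P,R)
```

```text
lip [89.8 -0.6  0.1] tab [-91.7  -0.3   9.2] tilt 0.0 yawerr -0.08 roll -0.0 F [-0.2 -0.1 -2.2] gf 58.9
clock 16.25 tcp [ 556.  -164.4   84.2] gap 0.123 gf 58.9
shift [-0.009  0.031  0.023] turn [ 0.003 -0.002 -0.01 ]
```

>>> apply_moves(
  targets=[
    [[0, 0.01, 0.01, 0, 0, 0, -1], [0, 0.01, 0.02, 0, 0, 0, -1], [0, 0.01, 0.03, 0, 0, 0, -1], [0, 0.01, 0.03, 0, 0, 0, -1], [0, 0.01, 0.03, 0, 0, 0, -1]],
  ],
)

```text
clock: 16.75
tcp_pos: [556.0, -164.3, 84.0]
orientation: [3.111, 0.433, -0.0]
contact_force: [-4.8, 2.5, 10.5]
finger_gap: 0.124
grasp_force: 60.8
```

Run:
```python
from h import *
cov()
```

```text
lip [89.9 -0.6 -0.1] tab [-91.6  -0.4   8.9] tilt 0.0 yawerr -0.05 roll 0.0 F [-4.8  2.5 10.5] gf 60.8
```

Firm contact (10 N up) at exactly seat height with zero tilt, so it is home. I release and retreat.

>>> apply_moves(
  targets=[
    [[0, 0, -0.02, 0, 0, 0, -1], [0, 0, -0.02, 0, 0, 0, -0.6], [0, 0, -0.02, 0, 0, 0, -0.2], [0, 0, -0.02, 0, 0, 0, 0], [0, 0, -0.02, 0, 0, 0, 0]],
  ],
)

```text
clock: 17.25
tcp_pos: [556.3, -164.8, 83.8]
orientation: [3.111, 0.432, 0.001]
contact_force: [-0.0, -0.6, 0.0]
finger_gap: 0.499
grasp_force: 0.0
```

>>> apply_moves(
  targets=[
    [[0, 0, -0.1, 0, 0, 0, 0.1], [0, 0, -0.4, 0, 0, 0, 0.1], [0, 0, -1.0, 0, 0, 0, 0.1], [0, 0, -1.8, 0, 0, 0, 0.1], [0, 0, -2.4, 0, 0, 0, 0.1]],
  ],
)

```text
clock: 17.75
tcp_pos: [556.9, -164.8, 207.3]
orientation: [3.11, 0.432, 0.005]
contact_force: [0.5, -0.2, -0.5]
finger_gap: 0.554
grasp_force: 0.0
```

Run:
```python
from h import *
from plant import grab_frame,readout
np.set_printoptions(precision=1,suppress=True)
grab_frame("wrist");f=grab_frame("wrist");RU=Rot.from_euler("z",np.radians(UY)).as_matrix();print(readout.state()["tcp_pos"],readout.state()["finger_gap"])
h=cv2.cvtColor(f["pixels"],cv2.COLOR_BGR2HSV)
for n,lo,hi,z in(("tab",(22,120,60),(34,255,255),84),("plate",(98,100,20),(130,255,255),78)):
    m=cv2.inRange(h,np.array(lo),np.array(hi));m[290:]=0
    if n=="tab": m[:,:380]=0
    c=max(cv2.findContours(m,cv2.RETR_EXTERNAL,cv2.CHAIN_APPROX_NONE)[0],key=cv2.contourArea);q=cv2.approxPolyDP(c,4,True)[:,0]
    print(n,[(p.tolist(),(RU.T@(onz(f,p,z)-UO))[:2].round(1).tolist()) for p in q])
    for p in(((-75,-15,14),(-110,-15,14),(-110,15,14)) if n=="tab" else ((72,-55,8),(-75,-55,8))):print(" exp",proj(f,UO+RU@p))
```

```text
[ 559.4 -165.4  209.8] 0.5485142957178116
tab [([389, 183], [-72.4, -15.7]), ([389, 216], [-74.1, 14.0]), ([430, 216], [-110.4, 14.1]), ([431, 183], [-108.6, -15.6])]
 exp [392.  183.8]
 exp [432.6 183.7]
 exp [429.5 217. ]
plate [([222, 137], [69.5, -54.3]), ([232, 254], [68.7, 52.5]), ([246, 254], [55.7, 52.6]), ([257, 242], [44.9, 40.7]), ([268, 243], [34.8, 41.7]), ([271, 254], [32.5, 52.7]), ([370, 254], [-59.7, 53.0]), ([373, 243], [-62.1, 42.0]), ([387, 242], [-75.0, 41.0]), ([392, 137], [-74.1, -54.2])]
 exp [219.  136.2]
 exp [393.1 136. ]
```

The cover sits where it belongs to within about 2 mm, and it is level and released. I hand in.

```bash
python3 -c "
from plant import order
print(order.close_job())"
```

```text
the job is handed in; nothing more can be done
None
```

The cover is seated level in the air filter unit with its lip under the ledge and its tab in the pocket. It was released with the arm clear, and the job was handed in at about 18 s; the hand-in returned no verdict.

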